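# Level the proofing plate by its two thumb screws

## Task

The metal proofing plate on the printing table is out of level. Turn its two upright brass thumb screws, as far as each needs, until the bubble of each of its two vials rests midway between the black lines, then let go.

Things in the scene. Friction and masses are not known exactly. Their poses are not given: they have to be found in the camera images.
- front_screw: Brass thumb screw, plate's front left corner: upright wing 46 x 12 mm, 36 tall, on a 34 mm round collar. Origin on its axis under the collar, 61 mm above the table; wing along its x, 7 to 43 mm above the origin. Turns in place (0.05 N m friction), stops 1.3 rad either side of level. Clockwise from above moves the left bubble towards this screw, 20 mm per rad; the rear bubble is not affected.
- rear_screw: The same thumb screw at the plate's rear right corner: same sizes, origin, axes, friction, stops. Clockwise moves the rear bubble towards this screw, 20 mm per rad, not the left one. Plate 200 mm square, top 42 mm above the table, sides parallel to the robot's axes to within 0.45 rad, tilts under 3 degrees, stand fixed. A wing's direction says nothing about level; screws stay where left.
- left_bubble (a joint): Offset in m of the pale bubble (16 x 10 mm) from the middle of the green tubular vial on the plate's left edge, running from the front screw to the pivot (low steel dome, rear left corner); + towards the front screw, 0 when level. The vial's middle is 85 mm from the screw's axis, two black lines cross it 12.5 mm either side of the middle; housing 86 x 28 mm, top 55 mm above the table.
- rear_bubble (a joint): The same for the pale bubble of the vial on the plate's rear edge, which runs from the rear screw towards the pivot at the rear left corner: offset in m from the vial's middle, + towards the rear screw, 0 when level. Same sizes, lines and distance from its screw. Bubbles run to the high side and follow the screws at once; turning a screw clockwise lifts its corner.

How it is judged:
By the outcome, as a careful person would: the job done as asked, in the order asked, and still so for the second after the job is handed in, with the robot touching nothing.
It also fails if it takes over 40 s, if anything falls off the work surface, if the arm or the gripper's body presses on something with over 40 N, if the wrist force passes 120 N, or if a joint passes its speed limit or range.

## Robot

A 7-joint arm with a two-finger parallel gripper is mounted at the origin on a cart in front of the work surface, level with it; the furniture and walls round the work are solid. World frame = base frame: x ahead of the robot, y to its left, z up, the work surface at z = 0. Lengths are in m, angles in rad, forces in N, time in s.
With the tool pointing down it reaches from about 0.425 to 0.925 m from the base axis. Payload 6.8 kg.
Tool frame: the origin (TCP) lies between the finger pads; the fingertips stand 19 mm ahead of it and the grasp point (between the pads) is the TCP; z points along the fingers, x is the direction in which the jaws open and shut, and the axes are right-handed (so a half turn about z gives the same grasp; the last joint's range is limited). The gripper opens to 85 mm and grips with 20 to 120 N. Pads are 22 mm wide; open, the fingers measure 114 mm over their backs; the gripper's body (76 mm by 85 mm) begins 54 mm behind the grasp point. The pads swing forward as they close: fully open they stand 13 mm farther back than shut.
Start: joints at [1.066, 0.477, 0.022, 1.555, -0.011, 1.109, -0.083], TCP at [0.261, -0.623, 0.23] pointing down, gripper open.
Joint ranges: [-2.96, 2.96], [-0.34, 2.1], [-1.41, 1.46], [0.24, 2.44], [-1.37, 4.51], [0.17, 1.92], [-2.96, 2.96]. Speed limits (rad/s): [2.39, 2.39, 3.14, 3.14, 3.14, 3.14, 3.14].

## Interface

Orientations are given as a unit quaternion [w, x, y, z].
In Python, from rig import robot, planner, snapshot, ticket, models, readout gives the robot as it stands. The module is installed in compiled form; this text tells all that it offers. Calls block until the motion is done:
- robot.goto(position, orientation): joint-space move of the TCP to a pose.
- robot.line_to(position, attitude=None, velocity=0.15, threshold=None): straight line of the TCP; attitude=None keeps the orientation; velocity is the mean speed in m/s. With threshold (N) it stops when the force on the tool has changed by that much, and returns True; else False.
- robot.move_joints(angles): joint-space move.
- robot.open_jaws() and robot.grasp(grip_force=None): open the fingers fully, or close them until they stop; grip_force is the grip in N (None keeps the last).
- robot.hold(seconds).
- planner.ik(position, orientation): joint angles nearest the present ones, or None.
- snapshot(name): name is "scene" or "top"; returns a dict with "image" (400x640x3 uint8, blue, green, red), "z_map" (400x640 float32, m along the optical axis (not along the pixel's ray), 0 where there is no reading), "vertical_fov" (degrees; the focal length in pixels is half the picture's height over the tangent of half this angle, whatever the lens; pixels are square), "cx", "cy" (the principal point, pixels), "extrinsics" (4x4, takes a point from camera to world coordinates). Camera axes: x right, y down, z forward; pixel columns grow to the right and rows downward; lengths in m; the calibration is good to about 2 mm. A picture is of the moment at which its call begins.
A pose or a line that the arm cannot do raises robot.PlanningError and nothing moves.
- ticket.sign_off(): hands the job in, once; it reports no verdict.
Trained networks look in a picture, given as the dict that the camera call returned (one of the last four; its "shot" number tells which), for a name from the list of things; names that differ only in an ending like _2 or _b are one class to them, and where a whole thing is asked for, a point or a joint stands for the part that bears it (a point fixed in the world has none). Each returns a list of dicts, best first, with "conf" (0 to 1); they miss things now and then, are a little off and sometimes report something else, mostly with a low value. They report only what shows in the picture. A call takes as long as a camera call.
- models.masks_of(query, picture): "pixels" (400x640 bool, what is visible of it) and "rect" ([left, top, right, bottom] in pixels, round what is visible of it).
- models.pinpoint(query, picture): "centre" ([column, row] in pixels: a listed point, or the origin of a listed thing).
Readings, each from a call of its own:
- readout.get_t(): time.
- readout.get_joints(): joint angles.
- readout.get_joint_velocities(): joint speeds.
- readout.get_effort(): joint torques, N m.
- readout.get_tool_pos(): TCP position.
- readout.get_ee_rot(): TCP orientation.
- readout.get_wrist_force(): force on the tool from outside, world axes, zero at the start.
- readout.get_moment(): the same for the moment, N m.
- readout.get_width(): finger opening in m.
Only numpy, scipy, OpenCV 4.12 (cv2) and the standard library are available. Lean on these libraries where they do the work, as an engineer would, in place of code of your own. Each camera call takes 0.05 s, during which the arm holds its last target.

## Working session

There is one attempt and no reset: what is moved stays moved. The work goes in short steps, each a Python script; the robot and the scene stay as the last script left them, time stands still between calls to the robot, and variables do not carry over. Pictures are saved under pics/ and viewed, and the job is handed in when it is done.

```bash
mkdir -p pics; cat > h.py <<'E'
import numpy as np, cv2
from rig import robot, planner, snapshot, ticket, models, readout
def K(p):
    f=200/np.tan(np.radians(p["vertical_fov"])/2); return f,p["cx"],p["cy"]
def w2p(p,P):
    f,cx,cy=K(p);E=np.linalg.inv(p["extrinsics"]);q=E[:3,:3]@np.array(P)+E[:3,3]
    return np.array([cx+f*q[0]/q[2],cy+f*q[1]/q[2]])
def ray(p,uv,z):
    f,cx,cy=K(p);E=p["extrinsics"];d=E[:3,:3]@np.array([(uv[0]-cx)/f,(uv[1]-cy)/f,1]);o=E[:3,3]
    return o+d*(z-o[2])/d[2]
def cloud(p):
    f,cx,cy=K(p);v,u=np.mgrid[0:400,0:640];z=p["z_map"];c=np.stack([(u-cx)/f*z,(v-cy)/f*z,z],-1)
    return c@p["extrinsics"][:3,:3].T+p["extrinsics"][:3,3]
E
python3 - <<'E'
from h import *
print(readout.get_t(),readout.get_tool_pos(),readout.get_ee_rot())
for n in("top","scene"):
    p=snapshot(n);cv2.imwrite(f"pics/{n}0.png",p["image"]);print(n,p["vertical_fov"],p["cx"],p["cy"],p["extrinsics"].round(3).tolist())
    for q in("front_screw","rear_screw","left_bubble","rear_bubble"):
        for r in models.pinpoint(q,p)[:3]: print(q,r["conf"],r["centre"],ray(p,r["centre"],.061 if "screw" in q else .053).round(4))
        for r in models.masks_of(q,p)[:3]: print("  mask",r["conf"],r["rect"],r["pixels"].sum())
E
```

```text
0.0 [ 0.26060711 -0.62201918  0.22891801] [-4.51236249e-04  8.32607023e-01 -5.53863445e-01 -7.91231075e-04]
top 44.33534593592817 317.94026088709 192.0316667665179 [[0.009, -0.983, 0.186, 0.43], [-1.0, -0.012, -0.012, 0.023], [0.014, -0.186, -0.983, 0.939], [0.0, 0.0, 0.0, 1.0]]
front_screw 0.91 [277.3, 265.6] [0.4625 0.0825 0.061 ]
  mask 0.54 [264.9, 255.9, 287.5, 279.4] 379
rear_screw 0.69 [350.4, 170.3] [ 0.6372 -0.0474  0.061 ]
  mask 0.58 [338.1, 160.5, 363.7, 180.2] 353Traceback (most recent call last):
  File "<stdin>", line 6, in <module>
ValueError: it knows: front_screw, rear_screw
```

```bash
python3 - <<'E'
from h import *
for n in("top","scene"):
    p=snapshot(n);cv2.imwrite(f"pics/{n}1.png",p["image"]);print(n,p["vertical_fov"],p["cx"],p["cy"],p["extrinsics"].round(3).tolist())
    for q in("front_screw","rear_screw"):
        for r in models.pinpoint(q,p)[:3]: print(q,r["conf"],r["centre"],ray(p,r["centre"],.061).round(4))
    if n=="top":
        cv2.imwrite("pics/topcrop1.png",cv2.resize(p["image"][140:300,240:400],None,fx=3.75,fy=3.75,interpolation=cv2.INTER_CUBIC))
    c=cloud(p); m=(c[...,2]>.075)&(c[...,2]<.115)&(p["z_map"]>0)
    for s in([.4625,.0825],[.637,-.047]):
        k=m&(np.hypot(c[...,0]-s[0],c[...,1]-s[1])<.035); P=c[k]
        if len(P)<5: print("few",len(P));continue
        w,V=np.linalg.eigh(np.cov(P[:,:2].T)); print(s,len(P),P.mean(0).round(4),P.max(0).round(3),np.sqrt(w),V[:,1],np.arctan2(V[1,1],V[0,1]))
E
```

```text
top 44.33534593592817 317.94026088709 192.0316667665179 [[0.009, -0.983, 0.186, 0.43], [-1.0, -0.012, -0.012, 0.023], [0.014, -0.186, -0.983, 0.939], [0.0, 0.0, 0.0, 1.0]]
front_screw 0.81 [278.4, 266.9] [0.4603 0.0805 0.061 ]
rear_screw 0.56 [353.7, 168.0] [ 0.6416 -0.0535  0.061 ]
[0.4625, 0.0825] 194 [0.4548 0.0813 0.1026] [0.469 0.102 0.108] [0.00340351 0.01315806] [0.46871818 0.88334776] 1.0829571986314457
[0.637, -0.047] 243 [ 0.6314 -0.0436  0.0984] [ 0.639 -0.021  0.108] [0.00352954 0.01299357] [-0.0729307   0.99733701] 1.6437918346989033
scene 55.95687631408104 320.3291693376408 203.02156958925724 [[0.912, -0.275, 0.304, 0.307], [-0.409, -0.638, 0.652, -0.536], [0.014, -0.719, -0.694, 0.718], [0.0, 0.0, 0.0, 1.0]]
front_screw 0.47 [263.9, 220.8] [0.4449 0.0784 0.061 ]
rear_screw 0.74 [355.6, 230.2] [ 0.632  -0.0355  0.061 ]
[0.4625, 0.0825] 134 [0.454  0.075  0.0955] [0.47  0.102 0.106] [0.0035079  0.01408768] [0.51323681 0.85824703] 1.0318443460328985
[0.637, -0.047] 188 [ 0.6315 -0.0485  0.0939] [ 0.641 -0.021  0.105] [0.00313173 0.01362631] [-0.13126443  0.99134739] 1.7024406672000028
```

View pics/topcrop1.png

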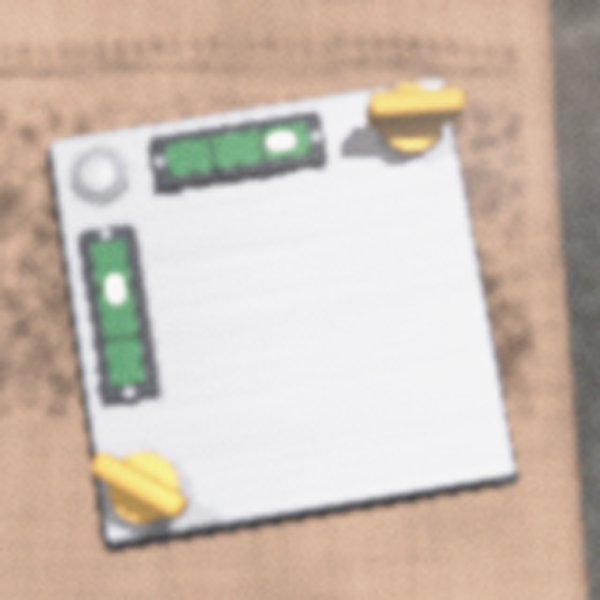

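View pics/scene1.png

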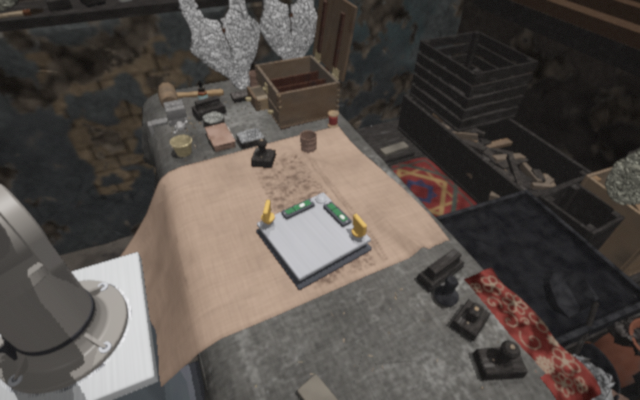

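View pics/top1.png

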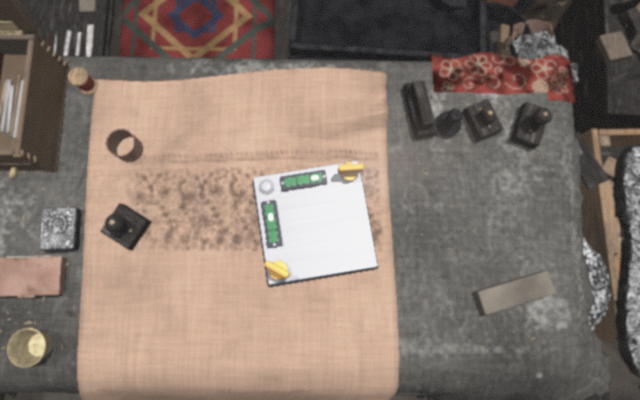

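The top crop, at 3.75x, shows two things:
- **Left vial:** the bubble is at about (115,289) and the vial middle at about (118,314). That is roughly 12 mm towards the pivot.
- **Rear vial:** the bubble is at about (281,141) and the middle at about (238,148). That is roughly 20 mm towards the rear screw.

Next I'll fit the screws and measure the bubbles properly.

```bash
cat >> h.py <<'E'
from scipy.optimize import minimize
def ymask(p):
    h=cv2.cvtColor(p["image"],cv2.COLOR_BGR2HSV).astype(int)
    return (h[...,0]>17)&(h[...,0]<33)&(h[...,1]>120)
def fit(p,x0,crop=30,S=4):
    """silhouette fit of wing+collar; x0=(x,y,yaw)"""
    c=w2p(p,[x0[0],x0[1],.08]).astype(int);u0,v0=c-crop
    hm=ymask(p)[v0:v0+2*crop,u0:u0+2*crop].astype(np.float32)
    a=np.linspace(0,2*np.pi,40)
    def ren(q):
        m=np.zeros((2*crop*S,2*crop*S),np.uint8);R=np.array([[np.cos(q[2]),-np.sin(q[2])],[np.sin(q[2]),np.cos(q[2])]])
        for pts in([[sx*.023,sy*.006,z] for sx in(-1,1) for sy in(-1,1) for z in(.068,.104)],[[.017*np.cos(t),.017*np.sin(t),z] for t in a for z in(.061,.068)]):
            P=[w2p(p,[*(R@np.array(b[:2])+q[:2]),b[2]]) for b in pts]
            hu=cv2.convexHull(((np.array(P)-[u0,v0]+.5)*S*16-8).astype(np.int32)); cv2.fillConvexPoly(m,hu,1,shift=4)
        return cv2.resize(m.astype(np.float32),(2*crop,2*crop),interpolation=cv2.INTER_AREA)
    cost=lambda q:np.abs(ren(q)-hm).sum()
    best=None
    for dy in(-.3,0,.3):
        i=np.array(x0)+[0,0,dy]
        r=minimize(cost,i,method="Nelder-Mead",options=dict(initial_simplex=[i,i+[.006,0,0],i+[0,.006,0],i+[0,0,.25]],xatol=1e-4,fatol=.01))
        if best is None or r.fun<best.fun: best=r
    return best.x,best.fun,hm.sum()
def bubble(p,fs,rs,which,z=.054):
    """offset from black-line/housing geometry. returns white centroid offset along screw axis, via vial mid from green+dots"""
    s=np.array((fs if which=="left" else rs)[:2]); img=p["image"].astype(int)
    # plate frame from diagonal: front->rear screw spans; e=left edge dir (front->pivot), r=rear edge dir (rear screw->pivot)
    d=np.array(rs[:2])-np.array(fs[:2]); ang=np.arctan2(d[1],d[0])+np.pi/4
    e=np.array([np.cos(ang),np.sin(ang)]); r=np.array([-np.sin(ang),np.cos(ang)])
    ax=e if which=="left" else r; n=np.array([-ax[1],ax[0]])
    # rectified patch 0.25mm/px, 45..125 mm from the screw, +-16mm across
    L=np.arange(.035,.135,.00025); W=np.arange(-.02,.02,.00025)
    pts=np.array([[w2p(p,[*(s+ax*l+n*w),z]) for l in L] for w in W]).astype(np.float32)
    return cv2.remap(p["image"],pts[...,0],pts[...,1],cv2.INTER_CUBIC),L,W,ang
E
python3 - <<'E'
from h import *
p=snapshot("top");q=snapshot("scene")
F=[];R=[]
for pp in(p,q):
    f=fit(pp,(.46,.08,1.06));r=fit(pp,(.636,-.047,1.67));print(f,r);F.append(f[0]);R.append(r[0])
F=np.mean(F,0);R=np.mean(R,0);print(F,R,np.hypot(*(R-F)[:2]))
np.save("s.npy",[F,R])
ims=[]
for pp,k in((p,0),(q,0)):
  for w in("left","rear"):
    im,L,W,a=bubble(pp,F,R,w);ims.append(cv2.resize(im,None,fx=2,fy=1.6*1))
print(a)
cv2.imwrite("pics/rect0.png",np.vstack(ims))
E
```

```text
(array([0.45545378, 0.08150882, 1.1105799 ]), np.float64(235.6875), np.float32(141.0)) (array([ 0.5711358 ,  0.03782305, -2.46196159]), np.float64(4.0), np.float32(4.0))
(array([0.45828653, 0.08481041, 1.32396081]), np.float64(73.4375), np.float32(148.0)) (array([ 0.63587352, -0.03963351,  1.33809577]), np.float64(79.5625), np.float32(198.0))
[0.45687015 0.08315961 1.21727036] [ 0.60350466 -0.00090523 -0.56193291] 0.169022414404125
0.2648461004300111
```

View pics/rect0.png

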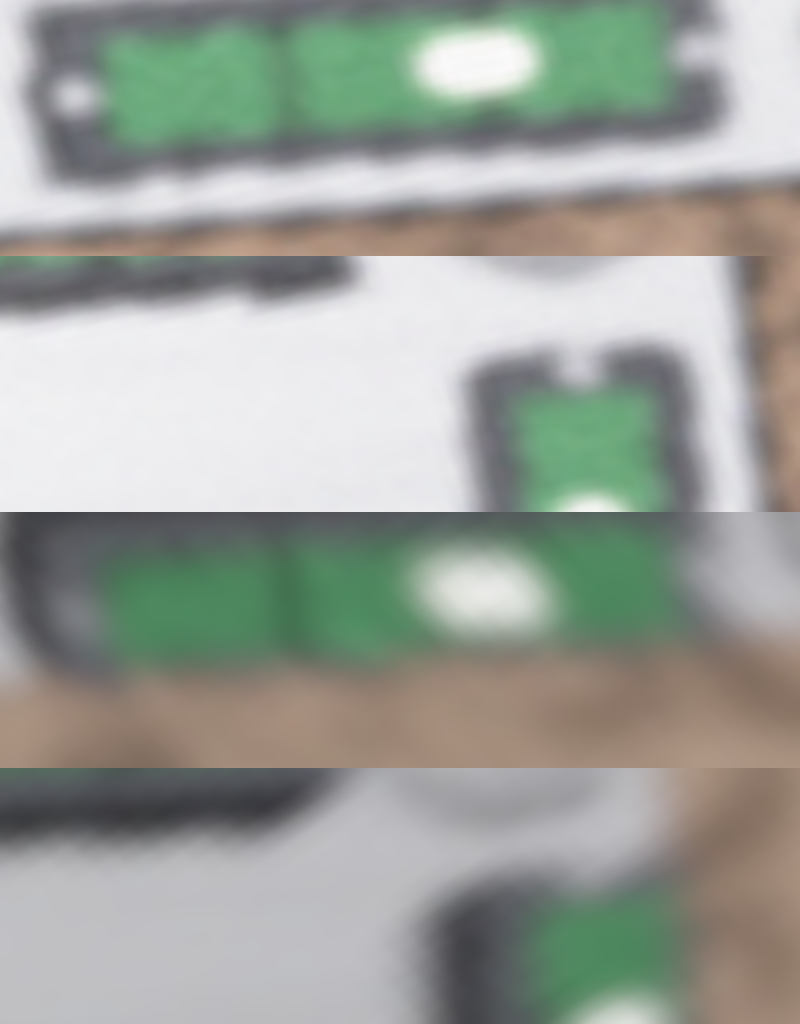

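```bash
python3 - <<'E'
from h import *
p=snapshot("top")
h=cv2.cvtColor(p["image"],cv2.COLOR_BGR2HSV)
for (v,u) in((266,274),(270,280),(264,282),(274,276),(165,350),(168,350),(177,350),(167,340),(250,200),(285,260),(164,366)): print(v,u,p["image"][v,u],h[v,u])
q=snapshot("scene");h=cv2.cvtColor(q["image"],cv2.COLOR_BGR2HSV)
for (v,u) in((215,267),(223,265),(210,267),(230,361),(238,358),(250,240),(200,250)): print(v,u,q["image"][v,u],h[v,u])
E
```

```text
266 274 [138 231 246] [ 26 112 246]
270 280 [141 235 247] [ 27 109 247]
264 282 [150 240 247] [ 28 100 247]
274 276 [ 85 145 181] [ 19 135 181]
165 350 [137 219 243] [ 23 111 243]
168 350 [135 215 243] [ 22 113 243]
177 350 [140 214 235] [ 23 103 235]
167 340 [137 221 244] [ 24 112 244]
250 200 [146 168 200] [ 12  69 200]
285 260 [153 173 208] [ 11  67 208]
164 366 [161 182 214] [ 12  63 214]
215 267 [ 61 111 139] [ 19 143 139]
223 265 [ 78  91 103] [ 16  62 103]
210 267 [101 173 206] [ 21 130 206]
230 361 [ 49  89 111] [ 19 142 111]
238 358 [93 94 97] [ 8 11 97]
250 240 [140 159 182] [ 14  59 182]
200 250 [140 159 183] [ 13  60 183]
```

```bash
sed -i 's/(h\[...,0\]>17)&(h\[...,0\]<33)&(h\[...,1\]>120)/(h[...,0]>15)\&(h[...,0]<34)\&(h[...,1]>88)/' h.py
python3 - <<'E'
from h import *
p=snapshot("top");q=snapshot("scene")
F=[];R=[]
for pp in(p,q):
    f=fit(pp,(.46,.08,1.06));r=fit(pp,(.636,-.047,1.67));print(f,r);F.append(f[0]);R.append(r[0])
F=F[0];R=R[0];print(F,R,np.hypot(*(R-F)[:2]))
np.save("s.npy",[F,R])
ims=[]
for pp,k in((p,0),(q,0)):
  for w in("left","rear"):
    im,L,W,a=bubble(pp,F,R,w);ims.append(cv2.resize(im,(800,145)))
print(a)
cv2.imwrite("pics/rect1.png",np.vstack(ims))
E
```

```text
(array([0.45579692, 0.08212073, 1.09728731]), np.float64(61.375), np.float32(317.0)) (array([ 0.63574994, -0.04468409,  1.84046014]), np.float64(191.375), np.float32(209.0))
(array([0.45637748, 0.08291323, 1.16212086]), np.float64(36.0), np.float32(205.0)) (array([ 0.63611555, -0.04073866,  1.49588564]), np.float64(46.25), np.float32(255.0))
[0.45579692 0.08212073 1.09728731] [ 0.63574994 -0.04468409  1.84046014] 0.2201421154295188
0.17155477111070572
```

View pics/rect1.png

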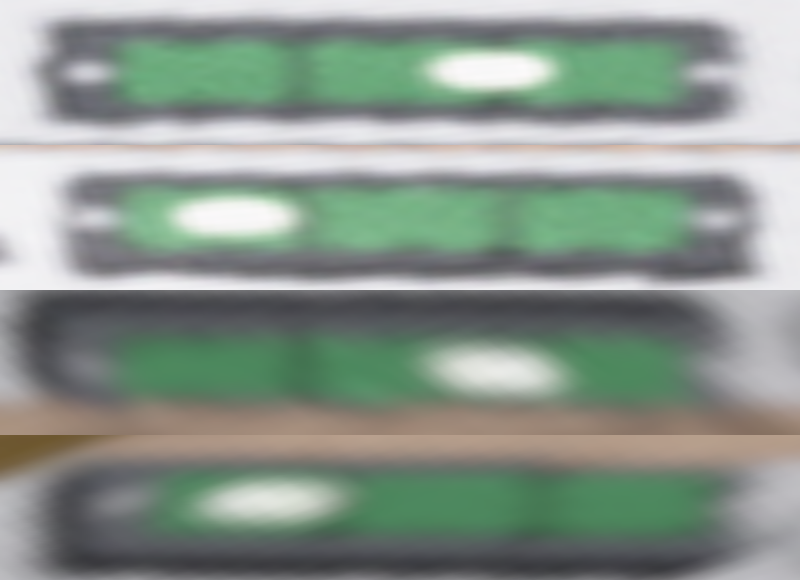

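```bash
python3 - <<'E'
from h import *
F,R=np.load("s.npy")
p=snapshot("top");c=cloud(p)
for s in(F,R):
    k=(c[...,2]>.1005)&(c[...,2]<.112)&(np.hypot(c[...,0]-s[0],c[...,1]-s[1])<.035);P=c[k]
    r=cv2.minAreaRect(P[:,:2].astype(np.float32)*1000)
    w,V=np.linalg.eigh(np.cov(P[:,:2].T));print(len(P),P.mean(0),np.sqrt(w),np.arctan2(V[1,1],V[0,1]),r)
x=cv2.resize(p["image"][150:190,330:375],None,fx=12,fy=12,interpolation=cv2.INTER_CUBIC);cv2.imwrite("pics/rs.png",x)
q=readout.get_joints();print(q)
from scipy.spatial.transform import Rotation as Ro
for nm,s,yaws,turn in(("F",F,1.09,-.57),("R",R,1.62,1.06)):
    for k in(-1.5,-.5,.5,1.5):
        # tool z down, tool x at yaw+pi/2
        th=yaws+k*np.pi; m=np.array([[np.cos(th),np.sin(th),0],[np.sin(th),-np.cos(th),0],[0,0,-1]]).T
        m=np.column_stack([[np.cos(th),np.sin(th),0],[np.sin(th),-np.cos(th),0],[0,0,-1]])
        o=Ro.from_matrix(m).as_quat(scalar_first=True)
        j=planner.ik([s[0],s[1],.092],o); print(nm,k,None if j is None else np.round(j,3))
E
```

```text
181 [0.45505516 0.08169231 0.10355864] [0.00329552 0.01274255] 1.0821582124948754 ((455.1523742675781, 82.00404357910156), (45.22496032714844, 11.763174057006836), 61.94005584716797)
152 [ 0.63315175 -0.04386792  0.10331814] [0.00309707 0.01270161] 1.6578032243667467 ((633.7088623046875, -44.224700927734375), (12.187851905822754, 44.71580505371094), 6.93911075592041)
[ 1.0659346   0.4769751   0.02239368  1.55536679 -0.01152473  1.10928772
 -0.08313507]
F -1.5 [ 0.622  0.63  -1.183  2.114  0.757  0.917  1.658]
F -0.5 [ 0.272  0.416 -0.696  2.132  0.402  0.724 -1.169]
F 0.5 [ 0.622  0.63  -1.183  2.114  0.757  0.917  1.658]
F 1.5 [ 0.272  0.416 -0.696  2.132  0.402  0.724 -1.169]
R -1.5 [-0.776  1.015  1.261  1.811 -1.062  1.184 -2.248]
R -0.5 [ 0.352  0.624 -0.528  1.732  0.388  0.891 -0.293]
R 0.5 [-0.776  1.015  1.261  1.811 -1.062  1.184 -2.248]
R 1.5 [ 0.352  0.624 -0.528  1.732  0.388  0.891 -0.293]
```

View pics/rs.png

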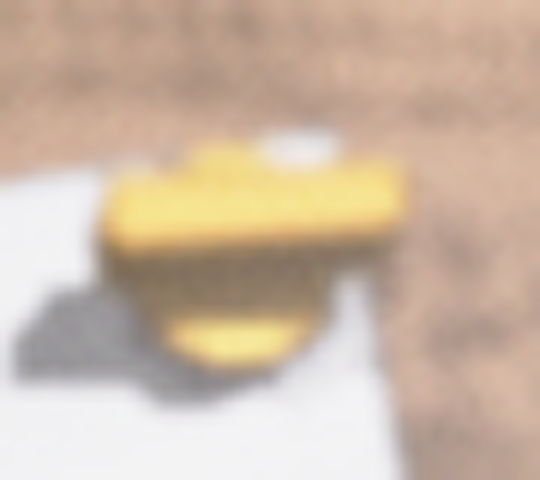

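The zoom shows the rear wing running from about (105,215) to (405,190), with the collar at about (235,345). Depth puts its centre at (0.634, -0.044) with yaw about 1.66. I'll turn the front screw first.

```bash
cat >> h.py <<'E'
from scipy.spatial.transform import Rotation as Ro
def quat(yaw,k=-.5):
    th=yaw+k*np.pi
    return Ro.from_matrix(np.column_stack([[np.cos(th),np.sin(th),0],[np.sin(th),-np.cos(th),0],[0,0,-1]])).as_quat(scalar_first=True)
def heading():
    m=Ro.from_quat(readout.get_ee_rot(),scalar_first=True).as_matrix();return np.arctan2(m[1,0],m[0,0])
def look(name,C="top"):
    F,R=np.load("s.npy");p=snapshot(C);ims=[]
    for w in("left","rear"):
        im,L,W,a=bubble(p,F,R,w);ims.append(cv2.resize(im,(800,145)))
        h=cv2.cvtColor(im,cv2.COLOR_BGR2HSV).astype(int);band=slice(55,105)
        g=(h[...,0]>45)&(h[...,0]<85)&(h[...,1]>60)
        wh=(h[...,1]<45)&(h[...,2]>170);Lm=np.broadcast_to(L,wh.shape)
        sel=np.zeros_like(wh);sel[band]=1;gs=Lm[g&sel]
        if len(gs)<100: print(w,"hidden");continue
        lo,hi=np.percentile(gs,[.3,99.7]);b=wh&sel&(Lm>lo+.002)&(Lm<hi-.002)
        # black lines: dips in the profile of the vial edges (bubble does not cover them)
        print(w,"green",(lo*1e3).round(2),(hi*1e3).round(2),"mid",((lo+hi)*500).round(2),"bubble",(Lm[b].mean()*1e3).round(2),b.sum(),"offset mm (+screw)",(((lo+hi)/2-Lm[b].mean())*1e3).round(2))
    cv2.imwrite(f"pics/{name}.png",np.vstack(ims+[cv2.resize(p["image"][120:320,220:420],(280,280))]) if False else np.vstack(ims));cv2.imwrite(f"pics/{name}_full.png",p["image"])
E
python3 - <<'E'
from h import *
look("a0")
x,y,yaw=.4555,.082,1.085
o=quat(yaw)
robot.goto([x,y,.17],o); robot.line_to([x,y,.092])
print(readout.get_t(),readout.get_tool_pos(),readout.get_wrist_force())
robot.grasp(40);print(readout.get_width(),readout.get_wrist_force(),heading())
j=np.array(readout.get_joints());j[6]+=.57
robot.move_joints(j);print(readout.get_t(),heading(),readout.get_wrist_force(),readout.get_moment())
look("a1")
E
```

```text
left green 50.0 119.25 mid 84.63 bubble 96.26 2497 offset mm (+screw) -11.63
rear green 51.5 120.25 mid 85.88 bubble 64.51 2732 offset mm (+screw) 21.36
4.2083 [0.45591874 0.08217822 0.09239854] [ 0.39796841 -0.21858307  0.42044255]
0.010349012244441715 [ 1.14347544 -3.06901294  3.53634597] -0.4863916292515665
5.475 0.0810179321843315 [ 2.4289427  -1.94979079  1.58078918] [-0.43190609 -0.48824266 -0.00252224]
left hidden
rear green 51.75 120.25 mid 86.0 bubble 64.58 2811 offset mm (+screw) 21.42
```

The +q7 move turned the screw counter-clockwise: the heading rose by 0.57. It's still inside the stops, so I'll reverse it.

```bash
python3 - <<'E'
from h import *
print(readout.get_width())
j=np.array(readout.get_joints());j[6]-=.567+.575
robot.move_joints(j);print(readout.get_t(),heading(),readout.get_wrist_force(),readout.get_moment())
look("b0")
robot.open_jaws();print(readout.get_wrist_force())
p=readout.get_tool_pos();robot.line_to([p[0],p[1],.17])
look("b1")
x,y,yaw=.634,-.044,1.66
robot.goto([x,y,.17],quat(yaw));print(readout.get_t(),readout.get_joints()); look("b2")
E
```

```text
0.010712668925969662
6.5833 -1.0598651013749494 [-0.44374567 -1.72908725  2.50053858] [-0.02909597  0.11829533 -0.05690946]
left hidden
rear green 51.5 120.25 mid 85.88 bubble 64.53 2716 offset mm (+screw) 21.34
[0.65546881 0.25315788 0.05770787]
left hidden
rear green 51.5 120.25 mid 85.88 bubble 64.54 2714 offset mm (+screw) 21.34
9.2167 [ 0.55416163  0.61098922 -0.83494696  1.67082149  0.49966655  1.08812798
 -0.34042234]
left green 49.5 120.75 mid 85.13 bubble 85.13 1580 offset mm (+screw) -0.01
rear green 50.25 120.25 mid 85.25 bubble 64.21 1689 offset mm (+screw) 21.04
```

View pics/b2.png

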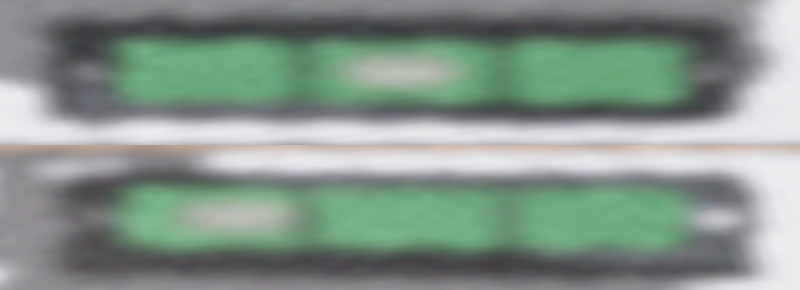

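View pics/b2_full.png

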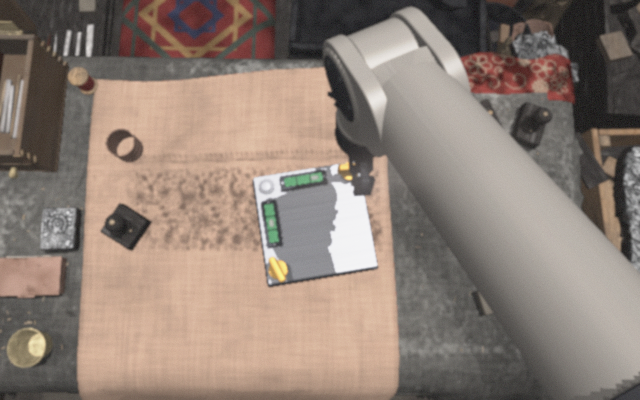

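The left bubble (x about 400) now sits midway between its lines (about 298 and 502). Next is the rear screw, which needs about 1.06 rad counter-clockwise (+q7).

```bash
python3 - <<'E'
from h import *
robot.line_to([.634,-.044,.092]);print(readout.get_wrist_force())
robot.grasp(40);print(readout.get_width(),readout.get_wrist_force(),heading())
look("c0")
j=np.array(readout.get_joints());j[6]+=1.055
robot.move_joints(j);print(readout.get_t(),heading(),readout.get_wrist_force(),readout.get_moment())
look("c1")
E
```

```text
[ 0.7504914  -0.61456747  0.67632989]
0.010837976427043242 [ 4.87117517  0.217805   -0.53931089] 0.08890831243456641
left green 50.5 119.75 mid 85.13 bubble 85.23 2402 offset mm (+screw) -0.1
rear green 50.0 120.25 mid 85.13 bubble 64.26 1676 offset mm (+screw) 20.86
11.6417 1.142395082505542 [ 1.10100039 -0.96187283 -0.17875067] [-0.23038793 -0.11655745  0.04582269]
left green 50.5 120.0 mid 85.25 bubble 85.12 2432 offset mm (+screw) 0.13
rear green 50.0 119.75 mid 84.88 bubble 85.45 2159 offset mm (+screw) -0.58
```

View pics/c1.png

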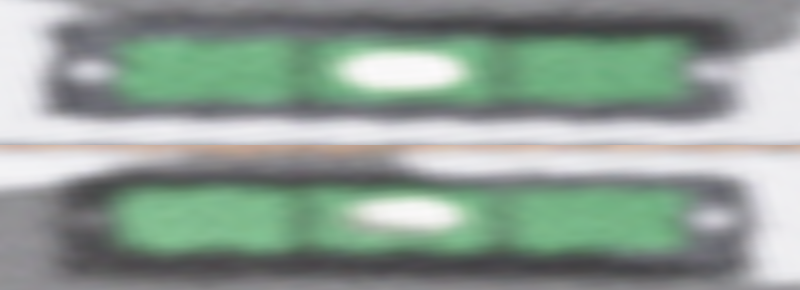

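Rear: the lines are at about 302 and 503 and the bubble is at about 406, partly in shadow. I'll release, back off and check again in clear light.

```bash
python3 - <<'E'
from h import *
robot.open_jaws();robot.line_to([.634,-.044,.17]);
robot.goto([.5,-.4,.2],quat(1.66));print(readout.get_t());look("d0")
p=snapshot("top");F,R=np.load("s.npy")
# line positions from darkness profile of the vial flanks + bubble edges at half height
from scipy.signal import find_peaks
for w in("left","rear"):
    im,L,W,a=bubble(p,F,R,w);b=im.astype(float)
    fl=np.r_[b[60:66],b[94:100]].mean(0)[:,1]; pk,_=find_peaks(-fl,prominence=6)
    c=b[74:86].mean(0)[:,2]; t=(c.max()+np.median(c[80:320]))/2
    k=np.where(c[70:330]>t)[0]+70
    print(w,"lines",(L[pk]*1e3).round(2),fl[pk].round(0),"bubble",(L[[k[0],k[-1]]]*1e3).round(2),(L[k].mean()*1e3).round(2))
look("d1","scene")
E
```

```text
14.4917
left green 50.5 119.75 mid 85.13 bubble 85.01 2462 offset mm (+screw) 0.12
rear green 51.5 119.75 mid 85.63 bubble 85.02 2607 offset mm (+screw) 0.6
left lines [ 43.75  73.    97.75 123.25] [119. 149. 150. 130.] bubble [77.5  92.75] 85.13
rear lines [ 47.5   72.5   97.5  125.75] [146. 161. 156. 126.] bubble [77.5 92.5] 85.0
left green 50.25 111.5 mid 80.88 bubble 85.82 1481 offset mm (+screw) -4.94
rear green 52.0 93.75 mid 72.88 bubble nan 0 offset mm (+screw) nanh.py:64: RuntimeWarning: Mean of empty slice.
  print(w,"green",(lo*1e3).round(2),(hi*1e3).round(2),"mid",((lo+hi)*500).round(2),"bubble",(Lm[b].mean()*1e3).round(2),b.sum(),"offset mm (+screw)",(((lo+hi)/2-Lm[b].mean())*1e3).round(2))
  ret = ret.dtype.type(ret / rcount)
```

View pics/d0.png

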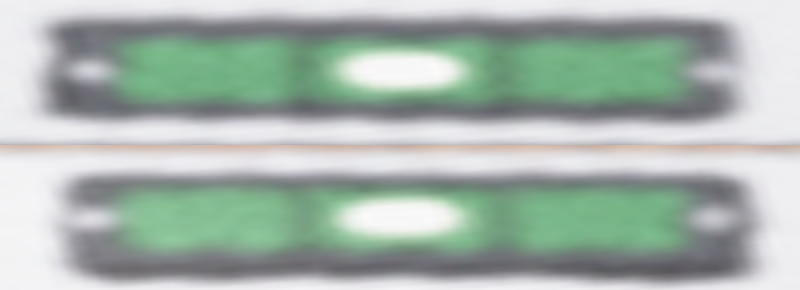

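View pics/d0_full.png

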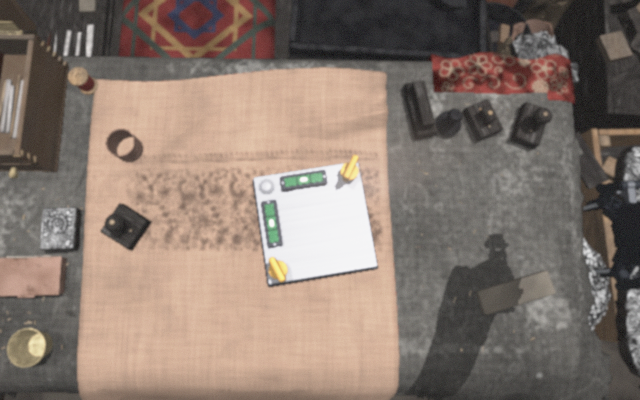

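With the arm clear of the plate, both bubbles (x about 400) sit midway between their lines (about 300 and 500). I'm handing it in.

```bash
python3 -c "
from h import *
print(readout.get_t(),readout.get_wrist_force());ticket.sign_off()"
```

```text
14.6417 [-1.16693812 -0.17793874  0.25913393]
the job is handed in; nothing more can be done
```

The plate reads level on both vials, and I handed the job in at 14.6 s with the arm clear and touching nothing.

- **Front screw:** it ended about 0.57 rad clockwise of where it started. My first turn went 0.57 rad the wrong way because I had the last joint's sign reversed. It stayed within the stops, and I reversed it in the same grasp.
- **Rear screw:** I turned it about 1.06 rad counter-clockwise.

**Last checks, top camera, against the black lines:**

| Bubble | Bubble position | Midpoint of lines | Difference |
|---|---|---|---|
| Left | 85.1 mm | 85.4 mm | about 0.3 mm |
| Rear | 85.0 mm | 85.0 mm | about 0 mm |

Positions are distances from each screw's axis.

**Checks that disagreed or failed:**
- The cruder check against the ends of the green tube put the rear bubble 0.6 mm towards its screw and the left one 0.1 mm towards its screw.
- The same check on the scene camera gave no usable reading, because it cut off the vials. The final positions therefore rest on the top camera alone.

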